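# Undo the cream separator's bowl nut

## Robot

A 7-joint arm with a two-finger parallel gripper is mounted at the origin on the work surface. World frame = base frame: x ahead of the robot, y to its left, z up, the work surface at z = 0. Lengths are in m, angles in rad, forces in N, time in s.
With the tool pointing down it reaches from about 0.4 to 0.875 m from the base axis. Payload 19.3 kg.
Tool frame: the origin (TCP) lies between the finger pads; the fingertips stand 17 mm ahead of it and the grasp point (between the pads) lies 2 mm behind it; z points along the fingers, x is the direction in which the jaws open and shut, and the axes are right-handed (so a half turn about z gives the same grasp; the last joint's range is limited). The gripper opens to 85 mm and grips with 20 to 120 N. Pads are 22 mm wide; open, the fingers measure 114 mm over their backs; the gripper's body (76 mm by 85 mm) begins 54 mm behind the grasp point. The pads swing forward as they close: fully open they stand 13 mm farther back than shut.
Start: joints at [-1.337, 0.521, -0.036, 1.599, 0.021, 1.021, -0.113], TCP at [0.187, 0.596, 0.211] pointing down, gripper open.
Joint ranges: [-2.91, 2.91], [-0.3, 2.13], [-1.5, 1.42], [0.17, 2.43], [-1.26, 4.41], [0.16, 1.93], [-2.52, 2.52]. Speed limits (rad/s): [1.89, 1.89, 2.39, 2.39, 3.01, 3.01, 3.01].

## Interface

Orientations are given as [roll, pitch, yaw] about the fixed x, y, z axes, in that order (R = Rz(yaw) Ry(pitch) Rx(roll)).
In Python, from workcell import bot gives the robot as it stands. The module is installed in compiled form; this text tells all that it offers.
- The arm moves only by the tool arm_command, never from a script. Its argument "targets" is a list of rows, each a list of 6 numbers: the shift along the tool's x, y, z in mm, then the turn, a rotation vector about the tool's x, y, z in degrees. In form: [[x, y, z, wx, wy, wz], ...]. A call has 1 to 8 rows; each row shifts and turns the pose as measured when the row begins, along the tool's axes as they then stand; what a row does not reach is not made up. A row lasts 1/10 s, in which the tool goes at most 50 mm and 8.59 degrees, less where a joint would pass 70% of its speed; a pose out of reach is approached as far as the arm can. A call is refused whole if a number of a shift passes 50 or a number of a turn 8.59, either way. A call with a gripper value outside its range is refused whole. "grip" is the opening in per cent of the stroke, from 0 (shut) to 100 (fully open), set as the call begins (left out, the last holds). The fingers move at their own pace and stop on an object; "grip_force" is the grip in N (left out, the last holds). Time passes only in rows, so rows that do not move let the fingers close. It gives the time, the measured TCP pose, the force and the opening at its end, in the units of the state.
- bot.observe(): the state, without advancing time (a new reading comes with each control period).
- bot.grab_frame(name): name is "side" or "top" or "wrist"; returns a dict with "color" (384x512x3 uint8, red, green, blue), "depth" (384x512 float32, m along the optical axis (not along the pixel's ray), 0 where there is no reading), "fov_y" (degrees; the focal length in pixels is half the picture's height over the tangent of half this angle, whatever the lens; pixels are square), "cx", "cy" (the principal point, pixels), "D" ([k1, k2, p1, p2, k3] as OpenCV has them; the pictures are not rectified), "R" (3x3) and "t" (3): a world point X has camera coordinates R X + t; the wrist camera has in their place "hand_eye" (4x4, takes a point from camera to tool coordinates, whose origin is the TCP and whose axes are the tool frame's). Camera axes: x right, y down, z forward; pixel columns grow to the right and rows downward; lengths in m; the calibration is good to about 2 mm. A picture is of the moment at which its call begins: read the wrist's pose just before it.
- bot.job_done(): hands the job in, once; it reports no verdict.
The state is a dict: "clock": time; "qpos": joint angles; "qd": joint speeds; "joint_efforts": joint torques, N m; "position": TCP position; "tool_rot": TCP orientation; "force": force on the tool from outside, world axes, zero at the start; "moment": the same for the moment, N m; "grip_width": finger opening in m.
Only numpy, scipy, OpenCV 4.12 (cv2) and the standard library are available. Lean on these libraries where they do the work, as an engineer would, in place of code of your own. Each camera call takes 0.05 s, during which the arm holds its last target. There are 200 camera calls.

## Task

Strip the cream separator for washing: lift the steel feed cup out of the bowl nut, stand it upright on the peg of the drying stand, right down on the peg's shoulder, and let go of it. Then unscrew the bowl nut by turning it; nobody remembers whether its thread is right-handed or left-handed, so feel which way it gives. Lift the nut off its neck and finish while still holding it in the gripper, still and a good five centimetres above where it sat, and leave everything else on the worktop where it is.

Things in the scene. Friction and masses are not known exactly. Their poses are not given: they have to be found in the camera images.
- cup_mid (a point): Feed cup: open stainless cup, 54 mm diameter, 46 mm tall, 120 g, its tube (20 mm diameter, 24 mm long) below the floor. This point: on its axis, half-way up the 54 mm part, 23 mm below the rim, 47 mm above the tube's lower end; z up. At the start its floor stands on top of the bowl nut, the tube hanging in the nut's bore: it must rise 26 mm to come out.
- cup_foot (a point): Lower end of the feed cup's tube, on its axis; z up. The bore there is 15 mm and runs right through into the cup, so the tube can go over the 9 mm peg.
- peg_seat (a point): Drying stand, fixed to the worktop: round dark foot of 116 mm diameter, stem, and a round shoulder of 34 mm diameter at 94 mm height, from which a narrow 9 mm peg with a pointed tip rises another 32 mm. This point: centre of the shoulder's upper face, z up. With the cup fully down, cup_foot is at this point.
- nut_mid (a point): Bowl nut: round, stainless, milled sides, 52 mm diameter, 36 mm tall, 25 mm bore in its top, 160 g. This point: on its axis half-way up, 18 mm above its lower edge; z up; its x axis turns with the nut and starts within 4 degrees of nut_seat's x. Sides are free to grip all round once the cup is off.
- nut_top (a point): Centre of the nut's top face; z up. Thread: coarse quick thread, hand unknown, not to be seen. Wrong way it stops dead 5 to 17 degrees from the start (a 25 N grip then feels about 0.7 N m and slips). Right way it needs under 0.15 N m, climbs 3.5 mm between 10 and 60 degrees, and lifts straight off at 75 to 105 degrees (best 90), not before. Closing the fingers may turn it a few degrees.
- nut_seat (a point): Cream separator, fixed, bowl locked against turning: white motor base of 188 mm diameter, 100 mm tall, aluminium bowl of 94 mm diameter on it. This point: centre of the bowl's flat top shoulder (58 mm across) at 200 mm height, where the nut's lower edge rests; z up. A 22 mm tall threaded neck stands up from it into the nut.
- milk_jug: Bystander: stainless milk jug, 108 mm diameter, 170 mm tall, with a handle. Origin under its middle.
- bucket_lid: Bystander: blue plastic bucket lid, 264 mm diameter, 12 mm thick. Origin under its middle.
- door_bolt: Bystander: steel door bolt on its plate, 150 x 40 mm, 36 mm tall. Origin under its middle.
- brush: Bystander: wooden-handled brush lying on the worktop along its own x axis.
- cream_receiver: Bystander: the separator's round aluminium cream receiver with a spout, 180 mm diameter, 45 mm tall. Origin under its middle.
- float: Bystander: the separator's float, an aluminium disc of 74 mm diameter with a small stem, 30 mm tall. Origin under its middle.
- mug: Bystander: white mug, 82 mm diameter, 90 mm tall. Origin under its middle.
There are look-alikes about, which are no part of the job. Leave any red or turquoise look-alike of the part that bears nut_mid alone.

How it is judged:
By the outcome, as a careful person would: the job done as asked, in the order asked, and still so for the second after the job is handed in, while the arm keeps its last pose, push and grip.
It also fails if it takes over 58 s, if anything falls off the work surface, if the arm or the gripper's body presses on something with over 40 N, if the wrist force passes 120 N, or if a joint passes its speed limit or range.

## Working session

There is one attempt and no reset: what is moved stays moved. The work goes in short steps, Python scripts to look and compute and a tool call to move; the robot and the scene stay as the last step left them, time stands still between calls to the robot, and variables do not carry over. Pictures are saved under pics/ and viewed, about 8 in all and at most 12, crops included, and the job is handed in when it is done.

Besides the shell and the picture viewer there is one more tool, called after "Call:" as name(argument=value, ...) on one line, values as JSON. arm_command: Moves the arm, as the interface text tells. Its arguments: {"type":"object","properties":{"targets":{"type":"array"},"grip":{"type":"number"},"grip_force":{"type":"number"}},"required":["targets"]}

```bash
mkdir -p pics; cat > h.py <<'E'
import numpy as np, cv2, pickle
from workcell import bot
from scipy.spatial.transform import Rotation as Ro
def grab(n):
    s=bot.observe(); f=bot.grab_frame(n); h=f["color"].shape[0]
    fl=h/2/np.tan(np.radians(f["fov_y"])/2)
    f["K"]=np.array([[fl,0,f["cx"]],[0,fl,f["cy"]],[0,0,1.]]); f["D"]=np.array(f["D"],float)
    if "hand_eye" in f:
        T=np.eye(4);T[:3,:3]=Ro.from_euler("xyz",s["tool_rot"]).as_matrix();T[:3,3]=s["position"]
        M=T@np.array(f["hand_eye"])
    else:
        M=np.eye(4);R=np.array(f["R"]);M[:3,:3]=R.T;M[:3,3]=-R.T@np.array(f["t"])
    f["M"]=M; f["s"]=s
    return f
def rays(f,px):
    p=cv2.undistortPoints(np.array(px,float).reshape(-1,1,2),f["K"],f["D"]).reshape(-1,2)
    d=np.c_[p,np.ones(len(p))]
    return f["M"][:3,3],d@f["M"][:3,:3].T
def onplane(f,px,z):
    o,d=rays(f,px); return o+d*((z-o[2])/d[:,2])[:,None]
def cloud(f):
    h,w=f["depth"].shape; u,v=np.meshgrid(np.arange(w),np.arange(h))
    o,d=rays(f,np.c_[u.ravel(),v.ravel()])
    return (o+d*f["depth"].reshape(-1,1)).reshape(h,w,3)
def proj(f,X):
    W=np.linalg.inv(f["M"]); return cv2.projectPoints(np.array(X,float).reshape(-1,1,3),cv2.Rodrigues(W[:3,:3])[0],W[:3,3],f["K"],f["D"])[0].reshape(-1,2)
def save(n,img): cv2.imwrite("pics/"+n,img[:,:,::-1])
E
python3 - <<'E'
from h import *
for n in("top","side"):
    f=grab(n); pickle.dump(f,open(n+".pkl","wb")); print(n,f["M"][:3,3].round(3),f["M"][:3,2].round(2),f["fov_y"])
    im=f["color"]
    save(n+"1.png",im)
s=bot.observe();print(s["clock"],s["position"],s["tool_rot"],s["force"],s["grip_width"])
E
```

```text
top [ 0.419 -0.039  1.712] [ 0.1   0.01 -1.  ] 44.12495744367498
side [0.483 0.679 0.995] [ 0.08 -0.65 -0.75] 51.719851476321324
0.1 [0.1869245  0.59609179 0.21030919] [3.14152165e+00 9.41934590e-04 1.26700774e+00] [ 0.13521455  0.35629661 -0.45313747] 0.08530912081994779
```

```bash
python3 - <<'E'
import cv2,numpy as np
a=cv2.imread("pics/top1.png");b=cv2.imread("pics/side1.png")
cv2.imwrite("pics/both.png",cv2.resize(np.vstack([a,b]),None,fx=.78,fy=.78,interpolation=cv2.INTER_AREA))
E
```

```text
(no output)
```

View pics/both.png

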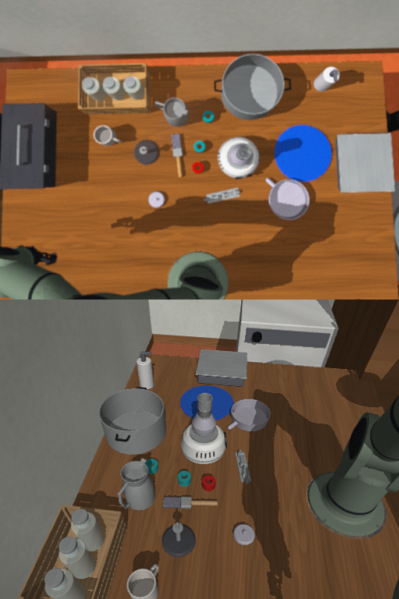

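The top view (scaled by 0.78) shows the separator at (240,157) and the drying stand at (146,152). The side view shows them at (204,425) and (179,540). Look-alikes: turquoise nuts at top (200,146) and (208,116), a red nut at top (198,168), the float at (157,199), and the jug and mug, which are also open vessels. I want the cup on top of the separator, so I'll check that and the stand up close.

```bash
python3 - <<'E'
from h import *
t=pickle.load(open("top.pkl","rb"));s=pickle.load(open("side.pkl","rb"))
def crop(f,x0,y0,w=80,h=60): return cv2.resize(f["color"][y0:y0+h,x0:x0+w],None,fx=5,fy=5,interpolation=cv2.INTER_CUBIC)
a=np.vstack([np.hstack([crop(t,268,170),crop(t,148,165)]),np.hstack([crop(s,222,115),crop(s,190,275)])])
save("crop1.png",a)
for n,f,b in(("top sep",t,(268,170,348,230)),("top stand",t,(148,165,228,225)),("side sep",s,(222,110,302,210)),("side stand",s,(190,270,270,340))):
    c=cloud(f)[b[1]:b[3],b[0]:b[2]].reshape(-1,3); c=c[f["depth"][b[1]:b[3],b[0]:b[2]].ravel()>0]
    print(n,c[:,2].max())
    for lo,hi in((.26,.30),(.23,.26),(.185,.23),(.12,.18),(.11,.13),(.085,.11),(.09,.097)):
        m=(c[:,2]>lo)&(c[:,2]<hi)
        if m.sum()>3: q=c[m]; print(lo,hi,m.sum(),q.min(0).round(3),q.max(0).round(3),q.mean(0).round(3))
E
```

```text
top sep 0.28844448224873
0.26 0.3 77 [ 0.531 -0.221  0.26 ] [ 0.584 -0.169  0.288] [ 0.557 -0.197  0.276]
0.23 0.26 176 [ 0.531 -0.221  0.23 ] [ 0.582 -0.169  0.259] [ 0.559 -0.197  0.242]
0.185 0.23 130 [ 0.521 -0.225  0.185] [ 0.586 -0.158  0.227] [ 0.547 -0.185  0.198]
0.12 0.18 221 [ 0.51  -0.239  0.137] [ 0.602 -0.148  0.18 ] [ 0.547 -0.185  0.166]
0.11 0.13 133 [ 0.502 -0.253  0.11 ] [ 0.615 -0.14   0.119] [ 0.553 -0.186  0.113]
0.085 0.11 989 [ 0.476 -0.277  0.085] [ 0.638 -0.114  0.11 ] [ 0.552 -0.192  0.098]
0.09 0.097 328 [ 0.476 -0.276  0.09 ] [ 0.638 -0.114  0.097] [ 0.554 -0.189  0.094]
top stand 0.13131832623012363
0.12 0.18 5 [0.591 0.223 0.121] [0.596 0.23  0.131] [0.593 0.228 0.125]
0.11 0.13 7 [0.589 0.223 0.11 ] [0.596 0.23  0.127] [0.593 0.227 0.119]
0.085 0.11 68 [0.578 0.213 0.085] [0.609 0.244 0.109] [0.593 0.228 0.094]
0.09 0.097 38 [0.578 0.215 0.09 ] [0.609 0.242 0.097] [0.592 0.228 0.094]
side sep 0.2835147915173114
0.26 0.3 233 [ 0.532 -0.225  0.26 ] [ 0.585 -0.166  0.284] [ 0.558 -0.194  0.272]
0.23 0.26 193 [ 0.532 -0.225  0.23 ] [ 0.583 -0.167  0.26 ] [ 0.558 -0.187  0.247]
0.185 0.23 273 [ 0.525 -0.205  0.185] [ 0.592 -0.159  0.23 ] [ 0.557 -0.175  0.204]
0.12 0.18 460 [ 0.512 -0.215  0.124] [ 0.605 -0.145  0.18 ] [ 0.556 -0.163  0.158]
0.11 0.13 80 [ 0.503 -0.219  0.11 ] [ 0.615 -0.137  0.13 ] [ 0.555 -0.164  0.114]
0.085 0.11 972 [ 0.476 -0.26   0.085] [ 0.64  -0.113  0.11 ] [ 0.556 -0.161  0.098]
0.09 0.097 249 [ 0.484 -0.242  0.09 ] [ 0.635 -0.114  0.097] [ 0.56  -0.155  0.094]
side stand 0.12374551352307794
0.12 0.18 7 [0.591 0.227 0.12 ] [0.596 0.233 0.124] [0.594 0.23  0.122]
0.11 0.13 17 [0.591 0.227 0.111] [0.599 0.234 0.124] [0.594 0.231 0.118]
0.085 0.11 126 [0.579 0.213 0.087] [0.611 0.246 0.109] [0.594 0.232 0.093]
0.09 0.097 105 [0.579 0.213 0.09 ] [0.611 0.246 0.097] [0.594 0.232 0.093]
```

View pics/crop1.png

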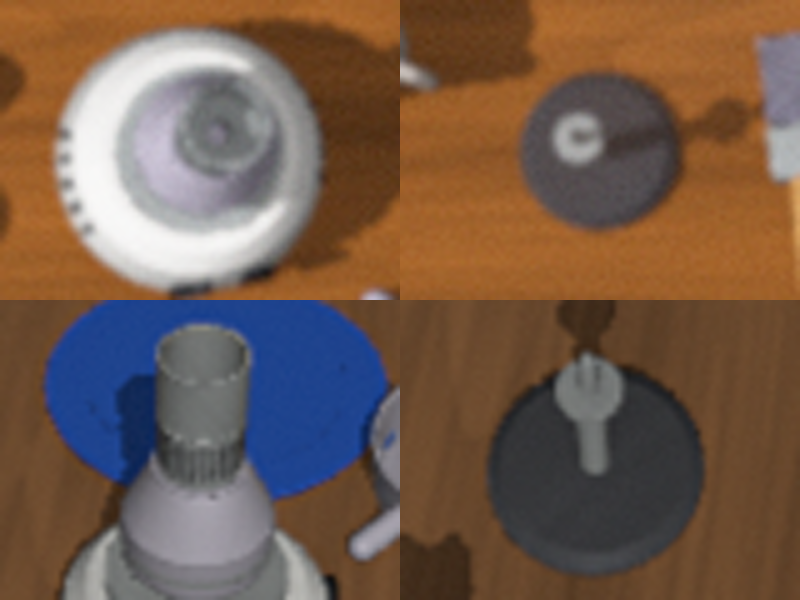

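The crops show the cup's open rim and inner bore on top of the knurled nut on the aluminium bowl, at (218,130) in the top tile. The grey shoulder and peg on the dark foot are at (578,137). From depth, the cup axis is about (0.558,-0.195) with its rim at 0.28, and the peg is about (0.594,0.230) with its shoulder at 0.094. Both heights match the description. Now I'll plan the reach.

```bash
cat >> h.py <<'E'
def need(target,yaw,n,start=None,p=None):
    """rows (mm,deg, tool axes) to go from present pose to target pos, tool down at yaw, in n equal steps"""
    s=bot.observe(); p=np.array(s["position"]) if p is None else np.array(p)
    R=Ro.from_euler("xyz",s["tool_rot"]) if start is None else Ro.from_euler("xyz",[np.pi,0,start])
    G=Ro.from_euler("xyz",[np.pi,0,yaw]); w=(R.inv()*G).as_rotvec()/n
    d=(np.array(target)-p)/n; out=[]
    for i in range(n):
        out.append([round(float(v),1) for v in R.inv().apply(d*1000)]+[round(float(v),1) for v in np.degrees(w)]); R=R*Ro.from_rotvec(w)
    print(str(out).replace(" ",""))
E
python3 - <<'E'
from h import *
need([.187,.596,.36],1.267,3)
need([.5,.3,.38],.54,10,1.267,[.187,.596,.36])
E
```

```text
[[-0.1,0.0,-49.9,0.0,0.0,0.0],[-0.1,0.0,-49.9,0.0,0.0,0.0],[-0.0,0.0,-49.9,0.0,0.0,0.0]]
[[-18.9,38.7,-2.0,-0.0,-0.0,4.2],[-16.0,40.0,-2.0,-0.0,-0.0,4.2],[-13.1,41.0,-2.0,-0.0,-0.0,4.2],[-10.1,41.9,-2.0,-0.0,-0.0,4.2],[-7.0,42.5,-2.0,-0.0,-0.0,4.2],[-3.9,42.9,-2.0,-0.0,-0.0,4.2],[-0.8,43.1,-2.0,-0.0,-0.0,4.2],[2.4,43.0,-2.0,-0.0,-0.0,4.2],[5.5,42.7,-2.0,-0.0,-0.0,4.2],[8.6,42.2,-2.0,-0.0,-0.0,4.2]]
```

Call:
arm_command(targets=[[0,0,-50,0,0,0],[0,0,-50,0,0,0],[0,0,-50,0,0,0],[-19,39,-2,0,0,4.2],[-16,40,-2,0,0,4.2],[-13,41,-2,0,0,4.2],[-10,42,-2,0,0,4.2],[-7,42,-2,0,0,4.2]], grip=100)

```text
clock: 0.9
position: [0.3423, 0.4457, 0.3731]
tool_rot: [3.141, 0.007, 0.899]
force: [0.4, 0.3, 0.5]
grip_width: 0.0853
```

Call:
arm_command(targets=[[-4,43,-2,0,0,4.2],[-1,43,-2,0,0,4.2],[2,43,-2,0,0,4.2],[5,43,-2,0,0,4.2],[8,42,-2,0,0,4.2]])

```text
clock: 1.4
position: [0.5005, 0.287, 0.3833]
tool_rot: [3.139, 0.007, 0.517]
force: [0.4, 0.8, -1.2]
grip_width: 0.0852
```

```bash
python3 - <<'E'
from h import *
s=bot.observe();print(s["clock"],s["position"],s["tool_rot"],s["qpos"],s["grip_width"])
need([.558,-.195,.38],-.336,12)
E
```

```text
1.4 [0.5004712  0.28697347 0.38331664] [3.13862755 0.00721255 0.5171035 ] [-0.82940812  0.32565206  0.28410871  1.48329565 -0.08925048  1.35304798
 -0.02240423] 0.08517212447222988
[[-15.7,37.3,0.5,0.0,0.0,4.1],[-13.0,38.3,0.5,0.0,0.0,4.1],[-10.2,39.1,0.5,0.0,0.0,4.1],[-7.4,39.8,0.4,0.0,0.0,4.1],[-4.6,40.2,0.4,0.0,0.0,4.1],[-1.7,40.4,0.4,0.0,0.0,4.1],[1.1,40.4,0.4,0.0,0.0,4.1],[4.0,40.2,0.3,0.0,0.0,4.1],[6.9,39.9,0.3,0.0,0.0,4.1],[9.7,39.3,0.3,0.0,0.0,4.1],[12.4,38.5,0.3,0.0,0.0,4.1],[15.1,37.5,0.3,0.0,0.0,4.1]]
```

Call:
arm_command(targets=[[-16,37,0,0,0,4.1],[-13,38,0,0,0,4.1],[-10,39,0,0,0,4.1],[-7,40,0,0,0,4.1],[-5,40,0,0,0,4.1],[-2,40,0,0,0,4.1],[1,40,0,0,0,4.1],[4,40,0,0,0,4.1]])

```text
clock: 2.2
position: [0.5349, -0.0465, 0.3834]
tool_rot: [3.133, 0.007, -0.081]
force: [0.2, 0.8, -0.7]
grip_width: 0.0858
```

Call:
arm_command(targets=[[7,40,0,0,0,4.1],[10,39,0,0,0,4.1],[12,38,0,0,0,4.1],[15,37,0,0,0,4.1],[0,0,0,0,0,0],[0,0,0,0,0,0]])

```text
clock: 2.8
position: [0.5465, -0.2187, 0.3834]
tool_rot: [3.129, 0.006, -0.388]
force: [0.1, 0.8, 0.1]
grip_width: 0.0852
```

```bash
python3 - <<'E'
from h import *
f=grab("wrist"); pickle.dump(f,open("w1.pkl","wb"));s=f["s"]
print(s["clock"],s["position"],s["tool_rot"],s["qpos"]);print(np.array(f["hand_eye"]).round(3))
c=cloud(f);z=c[...,2];ok=f["depth"]>0
m=ok&(z>.272)&(z<.295)&(np.hypot(c[...,0]-.558,c[...,1]+.195)<.05)
q=c[m];print(m.sum(),q.min(0).round(4),q.max(0).round(4),np.median(q[:,2]))
im=f["color"].copy()
for p in proj(f,[[.558,-.195,.282],[.558,-.195,.236]]): cv2.circle(im,tuple(int(v) for v in p),3,(255,0,0),-1)
save("w1.png",im)
E
```

```text
2.8 [ 0.54653849 -0.21865127  0.38339278] [ 3.12892362  0.00586087 -0.38820122] [-0.17201908  0.39372209  0.6554572   1.46583169 -0.22777117  1.36810009
  0.10506389]
[[ 1.    -0.    -0.001 -0.001]
 [ 0.001  0.956  0.293 -0.074]
 [ 0.001 -0.293  0.956 -0.163]
 [ 0.     0.     0.     1.   ]]
755 [ 0.5305 -0.2234  0.2721] [ 0.5839 -0.1698  0.2846] 0.2818776755903615
```

View pics/w1.png

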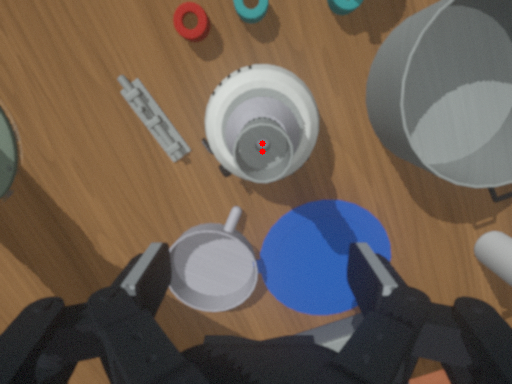

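The wrist view shows the cup's open rim at (262,145) with the red marks inside it. The depth rim centre is (0.557,-0.1966), z 0.282, which agrees with the other views.

```bash
python3 - <<'E'
from h import *
need([.5572,-.1966,.30],-.388,3)
E
```

```text
[[0.7,-8.5,27.7,0.2,0.1,-0.0],[0.7,-8.4,27.8,0.2,0.1,-0.0],[0.6,-8.3,27.8,0.2,0.1,-0.0]]
```

Call:
arm_command(targets=[[1,-8.5,20,0.2,0.1,0],[1,-8.5,28,0.2,0.1,0],[0,-8,28,0.2,0.1,0],[0,0,4,0,0,0],[0,0,0,0,0,0]])

```text
clock: 3.35
position: [0.5583, -0.1918, 0.302]
tool_rot: [3.141, -0.001, -0.38]
force: [0.7, 1.0, 0.5]
grip_width: 0.0853
```

```bash
python3 - <<'E'
from h import *
s=bot.observe();print(s["position"],s["tool_rot"],s["force"])
need([.5572,-.1966,.260],-.388,3)
E
```

```text
[ 0.55826517 -0.19178053  0.30202702] [ 3.14127493e+00 -7.69682049e-04 -3.80416768e-01] [0.74391104 0.97493063 0.47067211]
[[0.3,1.6,14.0,0.0,-0.0,0.1],[0.3,1.6,14.0,0.0,-0.0,0.1],[0.3,1.6,14.0,0.0,-0.0,0.1]]
```

Call:
arm_command(targets=[[0.3,1.6,14,0,0,0],[0.3,1.6,14,0,0,0],[0.3,1.6,14,0,0,0],[0,0,0,0,0,0]])

```text
clock: 3.75
position: [0.5581, -0.1975, 0.2596]
tool_rot: [-3.141, -0.004, -0.379]
force: [0.4, 0.8, 0.0]
grip_width: 0.0856
```

Call:
arm_command(targets=[[0,0,0,0,0,0],[0,0,0,0,0,0],[0,0,0,0,0,0],[0,0,0,0,0,0],[0,0,0,0,0,0]], grip=20, grip_force=30)

```text
clock: 4.25
position: [0.5587, -0.1984, 0.2614]
tool_rot: [-3.141, -0.007, -0.38]
force: [-0.6, 0.6, -0.3]
grip_width: 0.0169
```

The gripper closed to 17 mm without meeting the cup, so I'll look before moving.

```bash
python3 - <<'E'
from h import *
f=grab("wrist"); g=grab("side"); t=grab("top"); s=f["s"];print(s["position"],s["grip_width"],s["force"])
a=cv2.resize(g["color"][90:210,200:320],(480,480),interpolation=cv2.INTER_CUBIC)
b=cv2.resize(f["color"],(320,240));b2=cv2.resize(t["color"][165:245,255:361],(320,240))
save("miss.png",np.hstack([a,np.vstack([b,b2])]))
E
```

```text
[ 0.55869122 -0.19842394  0.2613803 ] 0.016857077317882916 [-0.60581955  0.55163458 -0.32661947]
```

View pics/miss.png

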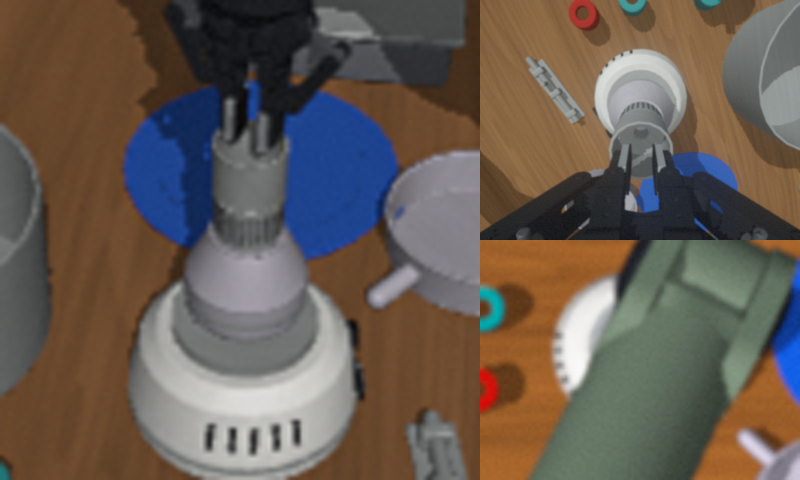

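```bash
python3 - <<'E'
from h import *
w=pickle.load(open("w1.pkl","rb")); f=grab("wrist"); pickle.dump(f,open("w2.pkl","wb"))
for g,band in((w,.09),(f,.09)):
    g=dict(g); g["M"]=np.array(g["hand_eye"]); c=cloud(g); ok=(g["depth"]>0)&(abs(c[...,0])<.07)&(abs(c[...,1])<.03)&(c[...,2]<.035)
    q=c[ok]; print(len(q)); 
    for z0 in np.arange(-.04,.035,.005):
        r=q[(q[:,2]>=z0)&(q[:,2]<z0+.005)]
        if len(r): print(z0.round(3),len(r),r.min(0).round(3),r.max(0).round(3))
c=cloud(f);m=(f["depth"]>0)&(np.hypot(c[...,0]-.557,c[...,1]+.196)<.035)&(c[...,2]>.2)&(c[...,2]<.32)
q=c[m]
for z0 in np.arange(.2,.32,.01):
    r=q[(q[:,2]>=z0)&(q[:,2]<z0+.01)]
    if len(r): print(z0.round(3),len(r),r.min(0).round(3),r.max(0).round(3))
E
```

```text
37036
-0.04 355 [-0.05  -0.011 -0.04 ] [ 0.054  0.012 -0.035]
-0.035 52 [-0.044 -0.008 -0.035] [ 0.042  0.01  -0.033]
46751
-0.04 323 [-0.023 -0.011 -0.04 ] [ 0.021  0.011 -0.035]
-0.035 299 [-0.023 -0.011 -0.035] [ 0.021  0.011 -0.03 ]
-0.03 206 [-0.022 -0.011 -0.03 ] [ 0.02   0.011 -0.025]
-0.025 1024 [-0.028 -0.028 -0.025] [ 0.025  0.025 -0.02 ]
-0.02 488 [-0.027 -0.028 -0.02 ] [ 0.025  0.024 -0.015]
-0.015 442 [-0.026 -0.028 -0.015] [ 0.024  0.024 -0.01 ]
-0.01 398 [-0.026 -0.028 -0.01 ] [ 0.024  0.024 -0.005]
-0.005 384 [-0.026 -0.028 -0.005] [ 0.024  0.024 -0.   ]
-0.0 371 [-0.026 -0.028  0.   ] [0.023 0.023 0.005]
0.005 340 [-0.026 -0.028  0.005] [0.024 0.024 0.01 ]
0.01 353 [-0.026 -0.028  0.01 ] [0.024 0.024 0.015]
0.015 488 [-0.026 -0.028  0.015] [0.023 0.024 0.02 ]
0.02 2020 [-0.026 -0.028  0.02 ] [0.022 0.024 0.025]
0.025 144 [-0.024 -0.027  0.025] [0.02  0.007 0.03 ]
0.03 164 [-0.025 -0.027  0.03 ] [0.02  0.007 0.035]
0.2 451 [ 0.532 -0.208  0.2  ] [ 0.586 -0.168  0.21 ]
0.21 254 [ 0.537 -0.205  0.21 ] [ 0.583 -0.17   0.22 ]
0.22 309 [ 0.538 -0.205  0.22 ] [ 0.583 -0.17   0.23 ]
0.23 904 [ 0.532 -0.221  0.23 ] [ 0.584 -0.17   0.24 ]
0.24 2057 [ 0.533 -0.222  0.24 ] [ 0.584 -0.17   0.25 ]
0.25 704 [ 0.532 -0.222  0.25 ] [ 0.584 -0.17   0.26 ]
0.26 784 [ 0.533 -0.222  0.26 ] [ 0.584 -0.17   0.27 ]
0.27 882 [ 0.533 -0.222  0.27 ] [ 0.584 -0.17   0.28 ]
0.28 1296 [ 0.531 -0.224  0.28 ] [ 0.584 -0.17   0.29 ]
0.29 614 [ 0.539 -0.211  0.29 ] [ 0.58  -0.183  0.3  ]
0.3 757 [ 0.539 -0.211  0.3  ] [ 0.58  -0.182  0.31 ]
0.31 1073 [ 0.539 -0.213  0.31 ] [ 0.58  -0.181  0.32 ]
```

The fingertips measure about 37 mm farther back in the tool frame than stated, so the pads closed above the rim and the cup wasn't touched. I'll rise, open and confirm with the side camera.

Call:
arm_command(targets=[[0,0,-40,0,0,0],[0,0,0,0,0,0],[0,0,0,0,0,0]])

```text
clock: 4.75
position: [0.5582, -0.1981, 0.3021]
tool_rot: [-3.141, -0.005, -0.38]
force: [-0.2, 0.5, -0.7]
grip_width: 0.0176
```

```bash
cat > tips.py <<'E'
from h import *
s=bot.observe();print(s["position"],s["tool_rot"],s["grip_width"])
p=np.array(s["position"]);R=Ro.from_euler("xyz",s["tool_rot"])
for n in("side","wrist"):
    f=grab(n);c=cloud(f);t=R.inv().apply((c-p).reshape(-1,3)); 
    ok=(f["depth"].ravel()>0)&(abs(t[:,0])<.065)&(abs(t[:,1])<.025)&(t[:,2]<0.03)&(t[:,2]>-.08)
    q=t[ok];print(n)
    for z0 in np.arange(-.06,.03,.004):
        r=q[(q[:,2]>=z0)&(q[:,2]<z0+.004)]
        if len(r)>2: print(z0.round(3),len(r),r.min(0).round(3),r.max(0).round(3))
E
python3 tips.py
```

```text
[ 0.55816776 -0.1980923   0.30209682] [-3.14143779 -0.00538098 -0.37998363] 0.017578747560561835
side
-0.06 12 [-0.024 -0.013 -0.06 ] [ 0.015  0.01  -0.056]
-0.056 16 [-0.022 -0.013 -0.056] [ 0.021  0.008 -0.053]
-0.052 19 [-0.023 -0.014 -0.052] [ 0.021  0.011 -0.048]
-0.048 22 [-0.023 -0.014 -0.048] [ 0.021  0.009 -0.044]
-0.044 20 [-0.023 -0.014 -0.044] [ 0.021  0.011 -0.04 ]
-0.04 17 [-0.023 -0.013 -0.04 ] [ 0.02   0.01  -0.036]
-0.036 14 [-0.023 -0.012 -0.035] [ 0.02   0.004 -0.032]
-0.032 19 [-0.021 -0.013 -0.032] [ 0.02   0.014 -0.028]
-0.028 15 [-0.021 -0.013 -0.028] [ 0.021  0.007 -0.024]
-0.024 8 [-0.016 -0.011 -0.024] [ 0.012  0.006 -0.021]
0.016 3 [-0.025  0.005  0.019] [0.017 0.013 0.019]
0.02 43 [-0.027 -0.024  0.02 ] [0.025 0.023 0.024]
0.024 29 [-0.027 -0.025  0.024] [0.023 0.023 0.028]
0.028 13 [-0.027 -0.022  0.028] [0.024 0.023 0.03 ]
wrist
-0.06 661 [-0.019 -0.011 -0.06 ] [ 0.016  0.013 -0.056]
-0.056 241 [-0.023 -0.011 -0.056] [ 0.021  0.007 -0.052]
-0.052 333 [-0.023 -0.011 -0.052] [ 0.021  0.012 -0.048]
-0.048 306 [-0.023 -0.01  -0.048] [ 0.022  0.005 -0.044]
-0.044 303 [-0.023 -0.011 -0.044] [ 0.021  0.012 -0.04 ]
-0.04 259 [-0.023 -0.01  -0.04 ] [ 0.022  0.002 -0.036]
-0.036 247 [-0.023 -0.01  -0.036] [ 0.021  0.012 -0.032]
-0.032 210 [-0.023 -0.01  -0.032] [ 0.02   0.005 -0.028]
-0.028 112 [-0.021 -0.01  -0.028] [ 0.019  0.011 -0.024]
-0.024 36 [-0.009 -0.002 -0.024] [ 0.008  0.008 -0.02 ]
0.016 411 [-0.028 -0.025  0.018] [0.025 0.025 0.02 ]
0.02 419 [-0.028 -0.025  0.02 ] [0.025 0.025 0.024]
0.024 204 [-0.026 -0.025  0.024] [0.023 0.024 0.028]
0.028 106 [-0.026 -0.025  0.028] [0.023 0.024 0.03 ]
```

Call:
arm_command(targets=[[0,0,0,0,0,0],[0,0,0,0,0,0],[0,0,0,0,0,0],[0,0,0,0,0,0]], grip=63)

```text
clock: 5.25
position: [0.5578, -0.1983, 0.3009]
tool_rot: [3.141, -0.004, -0.381]
force: [-0.3, 0.1, 0.7]
grip_width: 0.0536
```

```bash
python3 tips.py
```

```text
[ 0.55782507 -0.1983481   0.30090512] [ 3.14115697 -0.00413659 -0.3805956 ] 0.05359820063374915
side
-0.06 14 [-0.039 -0.012 -0.06 ] [ 0.039  0.013 -0.056]
-0.056 19 [-0.041 -0.013 -0.056] [ 0.04   0.009 -0.052]
-0.052 20 [-0.041 -0.013 -0.052] [ 0.04   0.01  -0.048]
-0.048 19 [-0.042 -0.015 -0.048] [ 0.039  0.01  -0.044]
-0.044 18 [-0.041 -0.011 -0.043] [ 0.039  0.008 -0.04 ]
-0.04 21 [-0.041 -0.014 -0.04 ] [ 0.04   0.011 -0.036]
-0.036 15 [-0.041 -0.013 -0.036] [ 0.029  0.011 -0.032]
-0.032 15 [-0.038 -0.013 -0.032] [ 0.038  0.009 -0.028]
-0.028 5 [-0.03  -0.01  -0.027] [ 0.032  0.004 -0.025]
0.016 15 [-0.026 -0.023  0.017] [0.025 0.021 0.02 ]
0.02 36 [-0.028 -0.025  0.02 ] [0.025 0.023 0.024]
0.024 30 [-0.027 -0.025  0.024] [0.024 0.023 0.028]
0.028 10 [-0.027 -0.017  0.028] [0.025 0.024 0.03 ]
wrist
-0.06 415 [-0.041 -0.011 -0.06 ] [ 0.035  0.011 -0.056]
-0.056 484 [-0.041 -0.011 -0.056] [ 0.039  0.013 -0.052]
-0.052 448 [-0.042 -0.011 -0.052] [ 0.04   0.012 -0.048]
-0.048 428 [-0.042 -0.012 -0.048] [ 0.04   0.012 -0.044]
-0.044 375 [-0.041 -0.011 -0.044] [ 0.039  0.012 -0.04 ]
-0.04 345 [-0.041 -0.011 -0.04 ] [ 0.039  0.011 -0.036]
-0.036 309 [-0.041 -0.011 -0.036] [ 0.039  0.012 -0.032]
-0.032 217 [-0.039 -0.011 -0.032] [ 0.038  0.012 -0.028]
-0.028 100 [-0.034 -0.01  -0.028] [ 0.032  0.01  -0.024]
0.016 829 [-0.028 -0.025  0.017] [0.026 0.025 0.02 ]
0.02 302 [-0.027 -0.025  0.02 ] [0.024 0.024 0.024]
0.024 273 [-0.026 -0.025  0.024] [0.023 0.024 0.028]
0.028 124 [-0.026 -0.025  0.028] [0.024 0.024 0.03 ]
```

Both cameras agree: at 54 mm opening the tips are 26 mm behind the reported TCP. So the cup needs a reported TCP of z ≈ 0.217, which puts the tips at 0.243.

Call:
arm_command(targets=[[0,0,0,0,0,0],[0,0,0,0,0,0],[0,0,0,0,0,0]], grip=100)

```text
clock: 5.65
position: [0.5578, -0.1984, 0.3009]
tool_rot: [3.141, -0.004, -0.381]
force: [-0.3, -0.5, -0.5]
grip_width: 0.0852
```

Call:
arm_command(targets=[[0,-1.5,14,0,0,0],[0,0,14,0,0,0],[0,0,14,0,0,0],[0,0,14,0,0,0],[0,0,14,0,0,0],[0,0,14,0,0,0],[0,0,0,0,0,0]])

```text
clock: 6.35
position: [0.5577, -0.1958, 0.2087]
tool_rot: [3.141, -0.002, -0.38]
force: [-0.1, 1.5, 0.4]
grip_width: 0.0854
```

Call:
arm_command(targets=[[0,0,0,0,0,0],[0,0,0,0,0,0],[0,0,0,0,0,0],[0,0,0,0,0,0],[0,0,0,0,0,0]], grip=20, grip_force=30)

```text
clock: 6.85
position: [0.5582, -0.196, 0.2099]
tool_rot: [3.141, -0.004, -0.38]
force: [-0.5, 0.6, -0.8]
grip_width: 0.0535
```

Gripped at 53.5 mm, so it's on the cup. Lifting straight up.

Call:
arm_command(targets=[[0,0,-8,0,0,0],[0,0,-12,0,0,0],[0,0,-15,0,0,0],[0,0,-20,0,0,0],[0,0,-30,0,0,0],[0,0,-40,0,0,0],[0,0,0,0,0,0]])

```text
clock: 7.55
position: [0.557, -0.1963, 0.3453]
tool_rot: [3.141, -0.005, -0.382]
force: [-0.3, -0.3, -1.6]
grip_width: 0.0533
```

```bash
python3 - <<'E'
from h import *
s=bot.observe();print(s["position"],s["tool_rot"],s["force"],s["grip_width"])
f=grab("side");c=cloud(f);p=s["position"]
m=(f["depth"]>0)&(np.hypot(c[...,0]-p[0],c[...,1]-p[1])<.06)&(c[...,2]<p[2]+.09)
q=c[m]
for z0 in np.arange(.19,.44,.008):
    r=q[(q[:,2]>=z0)&(q[:,2]<z0+.008)]
    if len(r)>2: print(z0.round(3),len(r),r.min(0).round(3),r.max(0).round(3))
b=proj(f,[p])[0].astype(int); save("lift.png",cv2.resize(f["color"][b[1]-60:b[1]+60,b[0]-60:b[0]+60],(480,480),interpolation=cv2.INTER_CUBIC))
need([.594,.230,.30],-.38+.72,13)
E
```

```text
[ 0.55701646 -0.19634885  0.34527585] [ 3.14076311 -0.0049606  -0.38154159] [-0.28652382 -0.30834555 -1.64430211] 0.05326934706245984
0.19 74 [ 0.529 -0.198  0.19 ] [ 0.59  -0.161  0.198]
0.198 44 [ 0.529 -0.2    0.198] [ 0.586 -0.168  0.206]
0.206 35 [ 0.533 -0.193  0.206] [ 0.582 -0.167  0.214]
0.214 53 [ 0.533 -0.216  0.214] [ 0.582 -0.167  0.222]
0.222 52 [ 0.533 -0.213  0.222] [ 0.583 -0.167  0.23 ]
0.23 149 [ 0.533 -0.219  0.23 ] [ 0.584 -0.168  0.238]
0.342 5 [ 0.547 -0.196  0.348] [ 0.562 -0.185  0.35 ]
0.35 19 [ 0.547 -0.194  0.35 ] [ 0.566 -0.184  0.357]
0.366 19 [ 0.526 -0.198  0.369] [ 0.591 -0.169  0.374]
0.374 71 [ 0.518 -0.205  0.374] [ 0.594 -0.167  0.382]
0.382 91 [ 0.518 -0.223  0.382] [ 0.594 -0.167  0.39 ]
0.39 107 [ 0.517 -0.221  0.39 ] [ 0.594 -0.168  0.398]
0.398 113 [ 0.519 -0.223  0.398] [ 0.594 -0.167  0.406]
0.406 105 [ 0.517 -0.221  0.406] [ 0.605 -0.166  0.414]
0.414 132 [ 0.5   -0.222  0.414] [ 0.613 -0.16   0.422]
0.422 95 [ 0.5   -0.226  0.422] [ 0.615 -0.163  0.43 ]
0.43 50 [ 0.51  -0.224  0.43 ] [ 0.616 -0.163  0.435]
[[-9.5,-31.5,3.2,0.0,-0.0,-3.2],[-7.7,-32.0,3.2,0.0,-0.0,-3.2],[-6.0,-32.3,3.3,0.0,-0.0,-3.2],[-4.2,-32.6,3.3,0.0,-0.0,-3.2],[-2.3,-32.8,3.3,0.0,-0.0,-3.2],[-0.5,-32.9,3.3,0.0,-0.0,-3.2],[1.3,-32.9,3.3,0.0,-0.0,-3.2],[3.1,-32.7,3.3,0.0,-0.0,-3.2],[4.9,-32.5,3.3,0.0,-0.0,-3.2],[6.7,-32.2,3.3,0.0,-0.0,-3.2],[8.5,-31.8,3.3,0.0,-0.0,-3.2],[10.3,-31.2,3.3,0.0,-0.0,-3.2],[12.0,-30.6,3.3,0.0,-0.0,-3.2]]
```

View pics/lift.png

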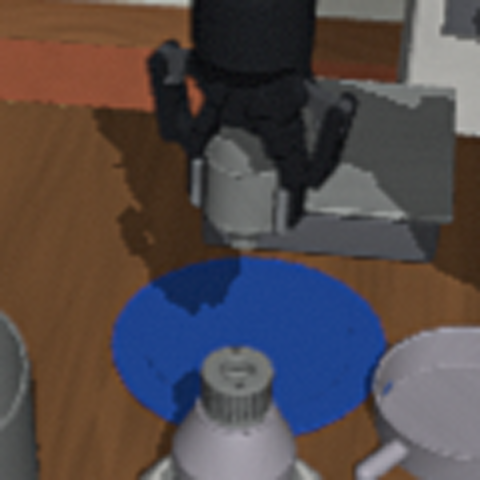

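The cup is held upright at (240,190) in the crop and the nut is bare at (238,365). Carrying the cup to the stand.

Call:
arm_command(targets=[[-9.5,-31.5,3,0,0,-3.2],[-8,-32,3,0,0,-3.2],[-6,-32,3,0,0,-3.2],[-4,-32.5,3,0,0,-3.2],[-2,-33,3,0,0,-3.2],[-0.5,-33,3,0,0,-3.2],[1,-33,3,0,0,-3.2],[3,-33,3,0,0,-3.2]])

```text
clock: 8.4
position: [0.5749, 0.0712, 0.316]
tool_rot: [3.138, 0.003, 0.073]
force: [0.8, 0.5, -1.5]
grip_width: 0.0537
```

Call:
arm_command(targets=[[5,-32.5,3,0,0,-3.2],[7,-32,3,0,0,-3.2],[8,-32,3,0,0,-3.2],[10,-25,3,0,0,-3.2],[0,0,0,0,0,0],[0,0,0,0,0,0]])

```text
clock: 9.0
position: [0.5829, 0.2064, 0.2996]
tool_rot: [3.139, 0.009, 0.316]
force: [0.1, -1.3, -1.6]
grip_width: 0.0532
```

```bash
python3 - <<'E'
from h import *
f=grab("wrist");s=f["s"];print(s["position"],s["tool_rot"],s["qpos"])
c=cloud(f);ok=f["depth"]>0
m=ok&(c[...,2]>.088)&(c[...,2]<.1)&(np.hypot(c[...,0]-.594,c[...,1]-.23)<.03)
q=c[m];print(m.sum(),q.min(0).round(4) if m.any() else 0,q.max(0).round(4) if m.any() else 0)
f=grab("side");c=cloud(f);p=np.array(s["position"])
m=(f["depth"]>0)&(np.hypot(c[...,0]-p[0],c[...,1]-p[1])<.06)&(c[...,2]<p[2]+.03)&(c[...,2]>p[2]-.03)
q=c[m]
for z0 in np.arange(-.02,.03,.004):
    r=q[(q[:,2]-p[2]>=z0)&(q[:,2]-p[2]<z0+.004)]
    if len(r)>2: print(z0.round(3),len(r),r.min(0).round(3),r.max(0).round(3))
need([.594,.230,.20],s["tool_rot"][2],4)
E
```

```text
[0.58291632 0.2064173  0.29959083] [3.13924098 0.00949754 0.31573179] [-0.68638612  0.46328163  0.37458788  1.51153949 -0.1734961   1.20959998
  0.03098504]
530 [0.5766 0.2114 0.0899] [0.6098 0.2442 0.1   ]
0.024 18 [0.556 0.193 0.325] [0.608 0.234 0.327]
0.028 75 [0.553 0.183 0.328] [0.613 0.234 0.33 ]
[[4.7,-4.9,24.9,0.0,0.1,-0.0],[4.7,-4.9,24.9,0.0,0.1,-0.0],[4.6,-4.9,24.9,0.0,0.1,-0.0],[4.5,-4.8,24.9,0.0,0.1,-0.0]]
```

Call:
arm_command(targets=[[5,-4.5,25,0.1,0.4,0],[4.5,-4.5,25,0,0,0],[3,-4,25,0,0,0],[0,-3,25,0,0,0],[0,-2,25,0,0,0],[0,0,20,0,0,0],[0,0,4,0,0,0],[0,0,0,0,0,0]])

```text
clock: 9.9
position: [0.5925, 0.2189, 0.1488]
tool_rot: [3.139, -0.003, 0.302]
force: [-0.3, -0.1, -0.8]
grip_width: 0.0536
```

```bash
cat > cup.py <<'E'
from h import *
s=bot.observe();print(s["clock"],s["position"],s["tool_rot"],s["force"],s["grip_width"]); p=np.array(s["position"])
f=grab("side");pickle.dump(f,open("s3.pkl","wb"));c=cloud(f);ok=f["depth"]>0
hsv=cv2.cvtColor(f["color"],cv2.COLOR_RGB2HSV)
q=c[ok&(np.hypot(c[...,0]-p[0],c[...,1]-p[1])<.08)&(c[...,2]<p[2]+.09)&(c[...,2]>.085)]
for z0 in np.arange(.086,p[2]+.09,.006):
    r=q[(q[:,2]>=z0)&(q[:,2]<z0+.006)]
    if len(r)>2: print(z0.round(3),len(r),r.min(0).round(3),r.max(0).round(3),r.mean(0).round(3))
w=grab("wrist");b=proj(f,[[.594,.229,.13]])[0].astype(int)
save("peg%d.png"%int(s["clock"]*100),np.hstack([cv2.resize(f["color"][b[1]-45:b[1]+45,b[0]-38:b[0]+37],(400,480),interpolation=cv2.INTER_CUBIC),cv2.resize(w["color"][60:300,156:356],(400,480),interpolation=cv2.INTER_CUBIC)]))
print("peg%d.png"%int(s["clock"]*100))
need([.5937,.2287,p[2]],s["tool_rot"][2],1)
E
python3 cup.py
```

```text
9.9 [0.59247957 0.21886621 0.14876066] [ 3.13908782e+00 -2.75620369e-03  3.02014190e-01] [-0.27284878 -0.11649367 -0.83455664] 0.05357525711929871
0.086 45 [0.579 0.213 0.086] [0.609 0.245 0.092] [0.594 0.233 0.09 ]
0.092 75 [0.579 0.213 0.092] [0.61  0.246 0.096] [0.594 0.232 0.094]
0.104 4 [0.591 0.233 0.104] [0.596 0.234 0.108] [0.593 0.233 0.107]
0.11 5 [0.591 0.23  0.111] [0.599 0.234 0.116] [0.594 0.232 0.113]
0.116 7 [0.591 0.228 0.116] [0.599 0.233 0.12 ] [0.595 0.231 0.118]
0.122 4 [0.593 0.23  0.124] [0.596 0.234 0.127] [0.594 0.232 0.126]
0.164 4 [0.59  0.212 0.168] [0.597 0.213 0.17 ] [0.593 0.213 0.169]
0.17 19 [0.565 0.198 0.171] [0.618 0.244 0.176] [0.592 0.218 0.174]
0.176 153 [0.557 0.195 0.176] [0.627 0.247 0.182] [0.594 0.214 0.179]
0.182 65 [0.553 0.194 0.182] [0.626 0.246 0.188] [0.59  0.223 0.185]
0.188 49 [0.553 0.196 0.188] [0.628 0.247 0.194] [0.588 0.233 0.191]
0.194 45 [0.553 0.2   0.194] [0.628 0.247 0.2  ] [0.589 0.236 0.197]
0.2 45 [0.553 0.215 0.2  ] [0.626 0.247 0.206] [0.585 0.236 0.203]
0.206 41 [0.557 0.218 0.206] [0.624 0.248 0.212] [0.587 0.237 0.209]
0.212 54 [0.542 0.212 0.212] [0.641 0.247 0.218] [0.589 0.236 0.215]
0.218 101 [0.535 0.196 0.218] [0.643 0.248 0.224] [0.587 0.23  0.221]
0.224 103 [0.533 0.195 0.224] [0.644 0.25  0.23 ] [0.594 0.224 0.227]
0.23 39 [0.531 0.195 0.23 ] [0.646 0.249 0.236] [0.594 0.227 0.233]
0.236 21 [0.531 0.197 0.236] [0.637 0.246 0.239] [0.568 0.223 0.238]
peg990.png
[[3.7,-8.8,0.8,0.1,-0.2,0.0]]
```

Call:
arm_command(targets=[[4.5,-8.5,0,0,0,0],[0,0,0,0,0,0],[0,0,0,0,0,0]])

```text
clock: 10.3
position: [0.596, 0.23, 0.1524]
tool_rot: [3.14, -0.008, 0.302]
force: [0.9, -0.4, -2.1]
grip_width: 0.0536
```

```bash
python3 cup.py | grep -v "^0.1[89]\|^0.2"
```

```text
10.3 [0.59601237 0.2300418  0.15237706] [ 3.14024605 -0.00787945  0.30218544] [ 0.85890527 -0.44616568 -2.11364972] 0.05359663348653067
0.086 39 [0.579 0.213 0.087] [0.61  0.246 0.092] [0.593 0.233 0.09 ]
0.092 81 [0.579 0.217 0.092] [0.611 0.246 0.098] [0.595 0.232 0.094]
0.098 4 [0.591 0.232 0.098] [0.596 0.234 0.103] [0.594 0.233 0.101]
0.104 3 [0.591 0.232 0.106] [0.596 0.234 0.109] [0.594 0.233 0.107]
0.11 4 [0.591 0.231 0.111] [0.599 0.233 0.113] [0.595 0.232 0.112]
0.116 8 [0.591 0.229 0.117] [0.598 0.233 0.121] [0.594 0.231 0.119]
0.122 5 [0.593 0.229 0.123] [0.596 0.233 0.126] [0.594 0.23  0.124]
0.17 4 [0.592 0.223 0.171] [0.602 0.226 0.175] [0.598 0.225 0.174]
0.176 83 [0.559 0.205 0.177] [0.623 0.256 0.182] [0.597 0.225 0.181]
peg1030.png
[[-2.5,0.7,-0.2,0.1,-0.4,0.0]]
```

View pics/peg1030.png

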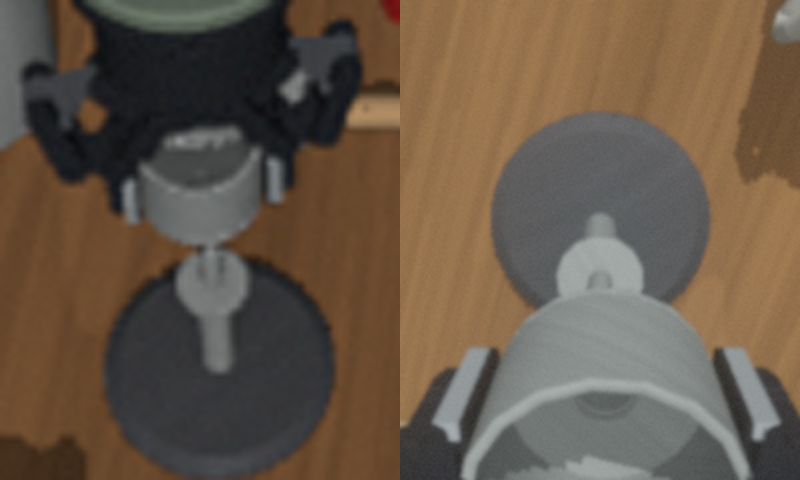

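```bash
python3 - <<'E'
from h import *
# cup in side view: bright low-sat pixels; use depth to find front surface & silhouettes of cup body
f=pickle.load(open("s3.pkl","rb"));c=cloud(f);p=[.596,.230]
V=f["color"].astype(int).max(2)
for z0 in (.182,.188,.194,.200,.206):
    m=(f["depth"]>0)&(abs(c[...,2]-z0)<.003)&(np.hypot(c[...,0]-p[0],c[...,1]-p[1])<.033)&(V>70)
    r=c[m]
    if len(r)<6: continue
    # circle of known radius 27 mm
    from scipy.optimize import least_squares
    r=r[(r[:,1]>p[1]+.008)]
    s=least_squares(lambda a:np.hypot(r[:,0]-a[0],r[:,1]-a[1])-.027,p,loss="soft_l1",f_scale=.001)
    print(z0,len(r),s.x.round(4),np.abs(s.fun).mean().round(4))
E
```

```text
0.182 27 [0.5964 0.23  ] 0.001
0.188 28 [0.5959 0.2301] 0.0006
0.194 32 [0.5963 0.2302] 0.0008
0.2 28 [0.5965 0.2302] 0.001
0.206 31 [0.5963 0.2303] 0.0008
```

The left tile shows the cup's tube just above the peg tip, at (210,245). The right tile shows the peg centred below the cup at (600,280). In the same camera the cup axis is (0.5963,0.2302) and the peg (0.5946,0.2295), so I'll correct by about 2 mm.

Call:
arm_command(targets=[[-1.8,0.2,4,0,-0.4,0],[0,0,0,0,0,0],[0,0,0,0,0,0]])

```text
clock: 10.7
position: [0.594, 0.2291, 0.1478]
tool_rot: [3.14, 0.0, 0.302]
force: [-0.7, -0.3, -1.7]
grip_width: 0.0537
```

Call:
arm_command(targets=[[0,0,8,0,0,0],[0,0,8,0,0,0],[0,0,8,0,0,0],[0,0,0,0,0,0]])

```text
clock: 11.1
position: [0.5936, 0.2288, 0.1211]
tool_rot: [3.14, 0.001, 0.302]
force: [-0.5, -0.8, -1.4]
grip_width: 0.0536
```

Call:
arm_command(targets=[[0.4,0,7,0,0,0],[0,0,7,0,0,0],[0,0,5,0,0,0],[0,0,0,0,0,0]])

```text
clock: 11.5
position: [0.594, 0.2288, 0.1]
tool_rot: [3.14, 0.002, 0.302]
force: [0.6, 0.9, -2.1]
grip_width: 0.0535
```

Call:
arm_command(targets=[[0,0,3,0,0,0],[0,0,2,0,0,0],[0,0,2,0,0,0],[0,0,1,0,0,0]])

```text
clock: 11.9
position: [0.5943, 0.2289, 0.0919]
tool_rot: [3.14, 0.001, 0.302]
force: [0.4, 0.3, -1.4]
grip_width: 0.0537
```

Call:
arm_command(targets=[[0,0,1,0,0,0],[0,0,1,0,0,0]])

```text
clock: 12.1
position: [0.5945, 0.2289, 0.0909]
tool_rot: [3.14, 0.0, 0.302]
force: [-8.8, -3.0, 24.4]
grip_width: 0.0536
```

```bash
python3 cup.py | head -12
```

```text
12.1 [0.59450023 0.22888585 0.09085271] [3.14040894e+00 7.92398299e-05 3.01816882e-01] [-8.76663336 -3.03183168 24.40581062] 0.053614813708354206
0.086 11 [0.579 0.235 0.087] [0.602 0.246 0.092] [0.59  0.243 0.09 ]
0.092 6 [0.583 0.241 0.092] [0.597 0.246 0.095] [0.591 0.244 0.094]
0.11 8 [0.567 0.222 0.112] [0.622 0.254 0.116] [0.595 0.231 0.114]
0.116 119 [0.562 0.205 0.116] [0.629 0.256 0.122] [0.597 0.222 0.12 ]
0.122 76 [0.555 0.206 0.122] [0.627 0.256 0.128] [0.593 0.232 0.124]
0.128 38 [0.555 0.208 0.128] [0.631 0.256 0.134] [0.591 0.246 0.131]
0.134 41 [0.555 0.225 0.134] [0.63  0.256 0.14 ] [0.588 0.245 0.137]
0.14 35 [0.555 0.225 0.14 ] [0.63  0.256 0.146] [0.591 0.247 0.143]
0.146 37 [0.559 0.231 0.146] [0.622 0.257 0.152] [0.589 0.249 0.149]
0.152 37 [0.552 0.224 0.152] [0.64  0.257 0.158] [0.59  0.248 0.155]
0.158 79 [0.536 0.208 0.158] [0.643 0.258 0.164] [0.589 0.243 0.161]
```

It's in contact at 24 N with the TCP at 0.091, so the cup is down on the shoulder. Easing off and releasing.

Call:
arm_command(targets=[[0,0,-0.3,0,0,0],[0,0,0,0,0,0]])

```text
clock: 12.4
position: [0.5946, 0.229, 0.0918]
tool_rot: [3.141, -0.001, 0.302]
force: [-0.3, -0.1, -1.6]
grip_width: 0.053
```

Call:
arm_command(targets=[[0,0,0,0,0,0],[0,0,0,0,0,0],[0,0,0,0,0,0],[0,0,0,0,0,0],[0,0,0,0,0,0]], grip=100)

```text
clock: 12.9
position: [0.5949, 0.2291, 0.0918]
tool_rot: [3.141, -0.001, 0.302]
force: [-0.9, -0.2, 0.6]
grip_width: 0.0857
```

Call:
arm_command(targets=[[0,0,-10,0,0,0],[0,0,-20,0,0,0],[0,0,-40,0,0,0],[0,0,-50,0,0,0],[0,0,-50,0,0,0],[0,0,-50,0,0,0],[0,0,0,0,0,0]])

```text
clock: 13.6
position: [0.5939, 0.228, 0.3205]
tool_rot: [3.14, -0.001, 0.3]
force: [1.1, -0.7, -0.7]
grip_width: 0.0855
```

```bash
python3 - <<'E'
from h import *
from scipy.optimize import least_squares
s=bot.observe();print(s["clock"],s["position"],s["tool_rot"],s["force"],s["grip_width"])
f=grab("side");c=cloud(f);p=[.5945,.229]
for z0 in np.arange(.09,.15,.006):
    m=(f["depth"]>0)&(abs(c[...,2]-z0)<.003)&(np.hypot(c[...,0]-p[0],c[...,1]-p[1])<.035); r=c[m]
    if len(r)<6: continue
    r2=r[r[:,1]>p[1]+.008]
    q=least_squares(lambda a:np.hypot(r2[:,0]-a[0],r2[:,1]-a[1])-.027,p,loss="soft_l1",f_scale=.001) if len(r2)>5 else None
    print(z0.round(3),len(r),r.min(0).round(3),r.max(0).round(3),q.x.round(4) if q else '')
w=grab("wrist");cw=cloud(w)
m=(w["depth"]>0)&(np.hypot(cw[...,0]-.594,cw[...,1]-.229)<.04)&(cw[...,2]>.155);r=cw[m];print("rim",len(r),r.min(0).round(4),r.max(0).round(4))
b=proj(f,[[.594,.229,.13]])[0].astype(int)
save("placed.png",np.hstack([cv2.resize(f["color"][b[1]-45:b[1]+45,b[0]-38:b[0]+37],(400,480),interpolation=cv2.INTER_CUBIC),cv2.resize(w["color"],(500,480))[:,50:450]]))
need([.558,-.195,.32],-.388,14)
E
```

```text
13.6 [0.59386434 0.22799951 0.32054809] [ 3.13986943e+00 -5.47516361e-04  3.00433113e-01] [ 1.09144618 -0.68467275 -0.66248771] 0.08550803700633985
0.09 11 [0.579 0.235 0.088] [0.602 0.246 0.093] [0.5974 0.2183]
0.096 6 [0.58  0.24  0.094] [0.597 0.245 0.095] [0.5963 0.2182]
0.114 7 [0.572 0.221 0.112] [0.602 0.243 0.117] 
0.12 134 [0.568 0.205 0.117] [0.618 0.255 0.123] [0.5946 0.2288]
0.126 57 [0.568 0.205 0.123] [0.619 0.257 0.129] [0.5947 0.2292]
0.132 48 [0.568 0.205 0.129] [0.618 0.256 0.135] [0.5948 0.2289]
0.138 47 [0.568 0.204 0.135] [0.619 0.257 0.141] [0.5948 0.2294]
0.144 55 [0.568 0.204 0.141] [0.62  0.257 0.147] [0.5949 0.2295]
rim 15451 [0.554  0.2015 0.155 ] [0.6335 0.2562 0.4368]
[[-11.3,28.1,-0.2,0.0,0.0,2.8],[-9.9,28.6,-0.2,0.0,0.0,2.8],[-8.5,29.1,-0.2,0.0,0.0,2.8],[-7.0,29.5,-0.2,0.0,0.0,2.8],[-5.6,29.8,-0.3,0.0,0.0,2.8],[-4.1,30.0,-0.3,0.0,0.0,2.8],[-2.6,30.2,-0.3,0.0,0.0,2.8],[-1.1,30.3,-0.3,0.0,0.0,2.8],[0.4,30.3,-0.3,0.0,0.0,2.8],[1.9,30.2,-0.3,0.0,0.0,2.8],[3.3,30.1,-0.3,0.0,0.0,2.8],[4.8,29.9,-0.3,0.0,0.0,2.8],[6.3,29.6,-0.3,0.0,0.0,2.8],[7.7,29.3,-0.3,0.0,0.0,2.8]]
```

View pics/placed.png

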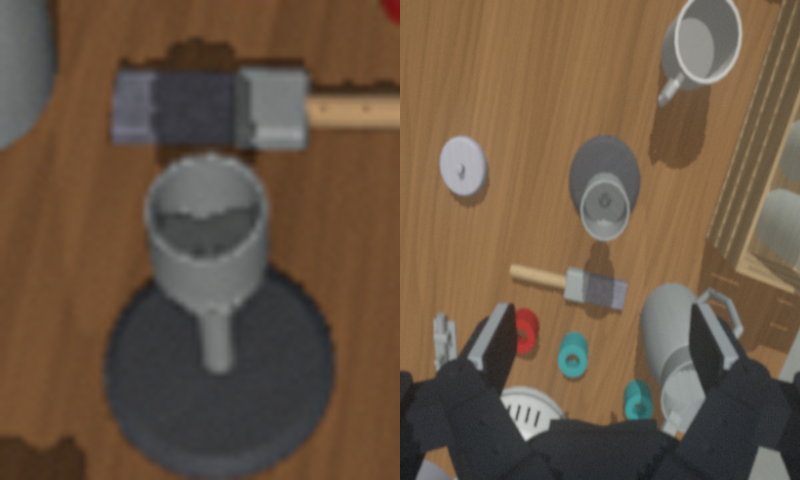

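The cup stands upright on the shoulder: floor at about 0.118, axis (0.5947,0.229) against the peg at (0.5946,0.2295). In the left tile it's at (208,230). Now back to the nut.

Call:
arm_command(targets=[[-11,28,0,0,0,2.8],[-10,28.5,0,0,0,2.8],[-8.5,29,0,0,0,2.8],[-7,29.5,0,0,0,2.8],[-5.5,30,0,0,0,2.8],[-4,30,0,0,0,2.8],[-2.5,30,0,0,0,2.8],[-1,30,0,0,0,2.8]])

```text
clock: 14.5
position: [0.5666, -0.0174, 0.3081]
tool_rot: [3.133, 0.019, -0.097]
force: [0.0, 0.2, -0.1]
grip_width: 0.0854
```

Call:
arm_command(targets=[[0,30,0,0,0,2.8],[2,30,0,0,0,2.8],[3,30,0,0,0,2.8],[5,30,0,0,0,2.8],[6,25,0,0,0,2.8],[0,0,0,0,0,0],[0,0,0,0,0,0]])

```text
clock: 15.2
position: [0.5475, -0.1724, 0.303]
tool_rot: [3.123, 0.028, -0.36]
force: [0.6, 0.7, -0.0]
grip_width: 0.085
```

```bash
cat > nut.py <<'E'
from h import *
f=grab("wrist");s=f["s"];print(s["clock"],s["position"],s["tool_rot"],s["qpos"])
c=cloud(f);m=(f["depth"]>0)&(np.hypot(c[...,0]-.558,c[...,1]+.196)<.04)&(c[...,2]>.23)&(c[...,2]<.242)
q=c[m];print(m.sum(),q.min(0).round(4),q.max(0).round(4),np.median(q[:,2]).round(4))
h=cv2.minEnclosingCircle((q[:,:2]*1000).astype(np.float32));print("circle",h)
need([.5575,-.1963,.25],s["tool_rot"][2],3)
E
python3 nut.py
```

```text
15.2 [ 0.54751206 -0.17243542  0.30302159] [ 3.12339869  0.0277336  -0.35979761] [-0.23959741  0.42989383  0.62431228  1.61697955 -0.24461587  1.20745279
  0.0759174 ]
2436 [ 0.5309 -0.2222  0.23  ] [ 0.5833 -0.1703  0.2384] 0.2362
circle ((557.4324340820312, -196.7144775390625), 26.702714920043945)
[[6.4,5.9,17.6,0.4,0.5,0.0],[6.3,6.0,17.7,0.4,0.5,0.0],[6.1,6.1,17.7,0.4,0.5,0.0]]
```

Call:
arm_command(targets=[[6.5,6,14,0.5,0.5,0],[6.5,6,14,0.4,0.5,0],[6,6,14,0.4,0.5,0],[0,0,0,0,0,0],[0,0,0,0,0,0]])

```text
clock: 15.75
position: [0.5589, -0.1911, 0.2584]
tool_rot: [-3.135, 0.004, -0.351]
force: [-0.6, -0.4, -0.5]
grip_width: 0.0858
```

```bash
python3 - <<'E'
from h import *
s=bot.observe();print(s["position"],s["tool_rot"]); need([.5573,-.1965,.2],s["tool_rot"][2],4)
E
```

```text
[ 0.55892426 -0.19113861  0.25837639] [-3.13541819  0.00369271 -0.35092592]
[[0.1,1.5,14.6,-0.1,0.1,-0.0],[0.1,1.5,14.6,-0.1,0.1,-0.0],[0.1,1.4,14.6,-0.1,0.1,-0.0],[0.1,1.4,14.6,-0.1,0.1,-0.0]]
```

Call:
arm_command(targets=[[0,1.5,14,-0.1,0.1,0],[0,1.5,14,-0.1,0.1,0],[0,1.2,14,-0.1,0.1,0],[0,1,14,0,0,0],[0,0,10,0,0,0],[0,0,0,0,0,0],[0,0,0,0,0,0]])

```text
clock: 16.45
position: [0.5595, -0.191, 0.1934]
tool_rot: [-3.139, -0.004, -0.344]
force: [-0.7, -0.2, -0.4]
grip_width: 0.0855
```

```bash
python3 - <<'E'
from h import *
s=bot.observe();print(s["position"],s["tool_rot"],s["force"]); need([.5573,-.1965,.182],s["tool_rot"][2],1)
E
```

```text
[ 0.5595353  -0.19100993  0.1933938 ] [-3.13914458 -0.00405066 -0.34371724] [-0.7220394  -0.16187664 -0.41106787]
[[-0.3,6.0,11.4,-0.1,-0.2,0.0]]
```

Call:
arm_command(targets=[[-0.3,5,4,0,-0.2,0],[0,1,4,0,0,0],[0,0,0,0,0,0],[0,0,0,0,0,0]])

```text
clock: 16.85
position: [0.5576, -0.1974, 0.186]
tool_rot: [-3.139, -0.002, -0.344]
force: [1.1, 0.3, 0.1]
grip_width: 0.0856
```

```bash
python3 - <<'E'
from h import *
s=bot.observe();print(s["position"],s["tool_rot"],s["force"]); need([.5573,-.1965,.182],s["tool_rot"][2],1)
E
```

```text
[ 0.55760027 -0.19744309  0.18602912] [-3.13889951e+00 -1.92553594e-03 -3.43946474e-01] [1.08020527 0.32475595 0.08894365]
[[-0.6,-0.8,4.0,-0.2,-0.1,0.0]]
```

Call:
arm_command(targets=[[-0.6,-0.8,3,-0.2,-0.1,0],[0,0,0,0,0,0]])

```text
clock: 17.05
position: [0.5573, -0.1964, 0.183]
tool_rot: [3.141, -0.0, -0.344]
force: [1.0, 0.3, -0.7]
grip_width: 0.0853
```

Call:
arm_command(targets=[[0,0,0,0,0,0],[0,0,0,0,0,0],[0,0,0,0,0,0],[0,0,0,0,0,0],[0,0,0,0,0,0]], grip=20, grip_force=25)

```text
clock: 17.55
position: [0.5575, -0.1963, 0.1833]
tool_rot: [3.141, -0.001, -0.344]
force: [-0.4, -0.8, -1.0]
grip_width: 0.0509
```

```bash
cat > st.py <<'E'
from h import *
s=bot.observe();print(s["clock"],s["position"].round(4),s["tool_rot"].round(3),s["force"].round(1),"M",s["moment"].round(3),"q7",s["qpos"][6].round(3),"t7",s["joint_efforts"].round(2),s["grip_width"].round(4))
E
python3 st.py
```

```text
Traceback (most recent call last):
  File "st.py", line 2, in <module>
    s=bot.observe();print(s["clock"],s["position"].round(4),s["tool_rot"].round(3),s["force"].round(1),"M",s["moment"].round(3),"q7",s["qpos"][6].round(3),"t7",s["joint_efforts"].round(2),s["grip_width"].round(4))
                                                                                                                                                                                            ^^^^^^^^^^^^^^^^^^^^^
AttributeError: 'float' object has no attribute 'round'
```

```bash
sed -i 's/s\["grip_width"\].round(4)/round(s["grip_width"],4)/' st.py; python3 st.py
```

```text
17.55 [ 0.5575 -0.1963  0.1833] [ 3.141e+00 -1.000e-03 -3.440e-01] [-0.4 -0.8 -1. ] M [-0.058 -0.041 -0.006] q7 0.212 t7 [-4.000e-02 -8.398e+01  1.448e+01 -3.310e+01  1.000e-02  7.000e-02
 -0.000e+00] 0.0509
```

Call:
arm_command(targets=[[0,0,0,0,0,-3],[0,0,0,0,0,-3]])

```text
clock: 17.75
position: [0.5576, -0.1963, 0.1833]
tool_rot: [3.14, -0.001, -0.237]
force: [-0.4, -1.6, -0.4]
grip_width: 0.0509
```

```bash
python3 st.py
```

```text
17.75 [ 0.5576 -0.1963  0.1833] [ 3.14e+00 -1.00e-03 -2.37e-01] [-0.4 -1.6 -0.4] M [-0.285 -0.132 -0.004] q7 0.3 t7 [ -1.72 -83.46  14.46 -32.78  -0.45   0.33  -1.54] 0.0509
```

Call:
arm_command(targets=[[0,0,0,0,0,-3],[0,0,0,0,0,-3]])

```text
clock: 17.95
position: [0.5581, -0.1971, 0.1835]
tool_rot: [3.139, -0.002, -0.128]
force: [1.0, -0.4, -1.1]
grip_width: 0.0506
```

```bash
python3 st.py
```

```text
17.95 [ 0.5581 -0.1971  0.1835] [ 3.139e+00 -2.000e-03 -1.280e-01] [ 1.  -0.4 -1.1] M [-0.15  -0.187 -0.574] q7 0.391 t7 [ -1.98 -84.38  13.62 -33.05  -0.     0.46  -1.02] 0.0506
```

Turning counter-clockwise meets -0.57 N m after about 12°, so that way is the stop and the thread is left-handed. I'll turn clockwise (+z of tool).

Call:
arm_command(targets=[[0,0,0,0,0,4],[0,0,0,0,0,4],[0,0,0,0,0,4],[0,0,0,0,0,4],[0,0,0,0,0,4]])

```text
clock: 18.45
position: [0.5577, -0.1976, 0.1833]
tool_rot: [3.14, -0.002, -0.488]
force: [0.5, -0.5, 0.8]
grip_width: 0.0505
```

```bash
python3 st.py;python3 -c "
from h import *
s=bot.observe();need([.5575,-.1964,s['position'][2]],s['tool_rot'][2],1)"
```

```text
18.45 [ 0.5577 -0.1976  0.1833] [ 3.14e+00 -2.00e-03 -4.88e-01] [ 0.5 -0.5  0.8] M [0.073 0.041 0.033] q7 0.094 t7 [  1.41 -83.75  13.82 -32.8    0.41  -0.21   1.96] 0.0505
[[-0.8,-0.9,-0.0,0.1,-0.1,-0.0]]
```

Call:
arm_command(targets=[[-0.4,-0.5,-0.2,0,0,4],[-0.4,-0.4,-0.3,0,0,4],[0,0,-0.3,0,0,4],[0,0,-0.3,0,0,4],[0,0,-0.3,0,0,4],[0,0,-0.3,0,0,4]])

```text
clock: 19.05
position: [0.5582, -0.1959, 0.185]
tool_rot: [-3.141, -0.003, -0.924]
force: [-0.3, -0.7, -1.7]
grip_width: 0.0508
```

```bash
python3 st.py;python3 -c "
from h import *
s=bot.observe();need([.5575,-.1964,s['position'][2]],s['tool_rot'][2],1)"
```

```text
19.05 [ 0.5582 -0.1959  0.185 ] [-3.141e+00 -3.000e-03 -9.240e-01] [-0.3 -0.7 -1.7] M [-0.061  0.099 -0.063] q7 -0.268 t7 [  1.06 -83.63  16.55 -32.47   0.3   -0.16   1.96] 0.0508
[[-0.1,0.9,-0.0,-0.0,-0.2,0.0]]
```

Call:
arm_command(targets=[[0,0.4,-0.3,0,-0.1,4],[0,0.4,-0.3,0,-0.1,4],[0,0,-0.3,0,0,4],[0,0,-0.3,0,0,4],[0,0,-0.3,0,0,4],[0,0,-0.3,0,0,4],[0,0,-0.1,0,0,4]])

```text
clock: 19.75
position: [0.5582, -0.1959, 0.1867]
tool_rot: [-3.14, 0.001, -1.432]
force: [0.4, 0.1, -0.8]
grip_width: 0.0507
```

```bash
python3 st.py;python3 -c "
from h import *
s=bot.observe();need([.5575,-.1964,s['position'][2]],s['tool_rot'][2],1)"
```

```text
19.75 [ 0.5582 -0.1959  0.1867] [-3.140e+00  1.000e-03 -1.432e+00] [ 0.4  0.1 -0.8] M [-0.111 -0.358  0.02 ] q7 -0.681 t7 [  1.27 -83.63  20.49 -30.52   0.7    0.34   1.93] 0.0507
[[0.4,0.8,-0.0,-0.1,0.0,-0.0]]
```

Call:
arm_command(targets=[[0.2,0.4,0,-0.1,0,4],[0.2,0.4,0,0,0,4],[0,0,0,0,0,4],[0,0,0,0,0,4],[0,0,0,0,0,4],[0,0,0,0,0,4],[0,0,0,0,0,4],[0,0,0,0,0,0]])

```text
clock: 20.55
position: [0.558, -0.1958, 0.1863]
tool_rot: [3.141, 0.0, -1.942]
force: [-1.0, -0.3, 2.5]
grip_width: 0.0507
```

```bash
python3 st.py;python3 -c "
from h import *
s=bot.observe();need([.5575,-.1964,s['position'][2]],s['tool_rot'][2],1)"
```

```text
20.55 [ 0.558  -0.1958  0.1863] [ 3.141  0.    -1.942] [-1.  -0.3  2.5] M [ 0.009  0.103 -0.117] q7 -1.095 t7 [-2.500e-01 -8.054e+01  2.529e+01 -2.909e+01 -4.500e-01 -3.000e-02
 -1.640e+00] 0.0507
[[0.7,0.3,-0.0,0.0,0.0,0.0]]
```

91.5° from the start, with the nut having climbed with the gripper. I'll try a gentle lift with a firmer grip.

Call:
arm_command(targets=[[0,0,-2,0,0,0],[0,0,-2,0,0,0],[0,0,-3,0,0,0]], grip_force=35)

```text
clock: 20.85
position: [0.5577, -0.1956, 0.1933]
tool_rot: [3.141, 0.0, -1.937]
force: [0.6, -0.7, -0.9]
grip_width: 0.0503
```

```bash
python3 st.py
```

```text
20.85 [ 0.5577 -0.1956  0.1933] [ 3.141  0.    -1.937] [ 0.6 -0.7 -0.9] M [ 0.004 -0.015  0.054] q7 -1.098 t7 [  0.25 -81.68  25.14 -30.05  -0.14  -0.25   0.1 ] 0.0503
```

Call:
arm_command(targets=[[0,0,-6,0,0,0],[0,0,-10,0,0,0],[0,0,-15,0,0,0],[0,0,-20,0,0,0],[0,0,-20,0,0,0],[0,0,-10,0,0,0],[0,0,0,0,0,0],[0,0,0,0,0,0]])

```text
clock: 21.65
position: [0.5578, -0.1963, 0.283]
tool_rot: [-3.14, 0.001, -1.936]
force: [-0.8, -0.5, -1.9]
grip_width: 0.0507
```

```bash
python3 st.py; python3 - <<'E'
from h import *
f=grab("side");t=grab("top");t0=pickle.load(open("top.pkl","rb"))
b=proj(f,[[.558,-.196,.25]])[0].astype(int)
a=cv2.resize(f["color"][b[1]-60:b[1]+60,b[0]-50:b[0]+50],(400,480),interpolation=cv2.INTER_CUBIC)
b=proj(f,[[.594,.229,.13]])[0].astype(int)
a2=cv2.resize(f["color"][b[1]-60:b[1]+60,b[0]-50:b[0]+50],(400,480),interpolation=cv2.INTER_CUBIC)
save("end.png",np.hstack([a,a2]))
c=cloud(f);p=bot.observe()["position"];m=(f["depth"]>0)&(np.hypot(c[...,0]-.558,c[...,1]+.196)<.028);q=c[m]
for z0 in np.arange(.19,.34,.006):
    r=q[(q[:,2]>=z0)&(q[:,2]<z0+.006)]
    if len(r)>2: print(z0.round(3),len(r),r.min(0).round(3),r.max(0).round(3))
E
```

```text
21.65 [ 0.5578 -0.1963  0.283 ] [-3.140e+00  1.000e-03 -1.936e+00] [-0.8 -0.5 -1.9] M [ 0.019  0.019 -0.029] q7 -1.167 t7 [ 4.000e-02 -7.792e+01  2.469e+01 -3.580e+01  1.000e-01  1.300e-01
 -6.000e-02] 0.0507
0.19 8 [ 0.537 -0.212  0.191] [ 0.577 -0.169  0.196]
0.196 75 [ 0.532 -0.212  0.196] [ 0.585 -0.169  0.202]
0.202 30 [ 0.539 -0.209  0.202] [ 0.583 -0.177  0.208]
0.208 28 [ 0.546 -0.207  0.208] [ 0.577 -0.173  0.214]
0.214 61 [ 0.539 -0.213  0.214] [ 0.578 -0.176  0.22 ]
0.22 26 [ 0.544 -0.211  0.22 ] [ 0.572 -0.177  0.225]
0.298 16 [ 0.534 -0.188  0.298] [ 0.562 -0.168  0.304]
0.304 12 [ 0.534 -0.187  0.304] [ 0.557 -0.17   0.309]
0.31 24 [ 0.532 -0.22   0.31 ] [ 0.559 -0.168  0.315]
0.316 18 [ 0.532 -0.214  0.316] [ 0.559 -0.168  0.322]
0.322 22 [ 0.532 -0.21   0.322] [ 0.559 -0.169  0.328]
0.328 46 [ 0.532 -0.222  0.329] [ 0.569 -0.17   0.334]
0.334 52 [ 0.533 -0.223  0.334] [ 0.57  -0.173  0.338]
0.34 6 [ 0.541 -0.221  0.34 ] [ 0.549 -0.217  0.346]
```

View pics/end.png

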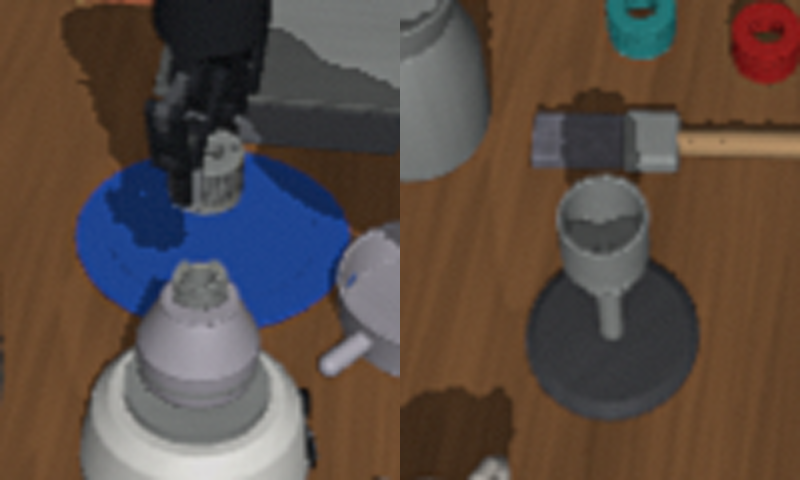

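The nut is in the gripper at (210,175), about 98 mm above its seat (lower edge at about 0.298). The threaded neck is bare at (200,285), and the cup stands on the peg at (603,230) in the right tile. A short settle, then I'll hand in.

Call:
arm_command(targets=[[0,0,0,0,0,0],[0,0,0,0,0,0],[0,0,0,0,0,0]])

```text
clock: 22.05
position: [0.5571, -0.196, 0.281]
tool_rot: [3.14, 0.0, -1.936]
force: [-0.1, -0.1, -0.9]
grip_width: 0.0505
```

```bash
python3 st.py; python3 -c "
from workcell import bot
print(abs(bot.observe()['qd']).max()); print(bot.job_done())"
```

```text
22.05 [ 0.5571 -0.196   0.281 ] [ 3.14   0.    -1.936] [-0.1 -0.1 -0.9] M [-0.026 -0.006 -0.047] q7 -1.167 t7 [-2.000e-02 -7.667e+01  2.399e+01 -3.481e+01  2.000e-02  1.000e-02
  0.000e+00] 0.0505
0.005636445979641896
the job is handed in; nothing more can be done
None
```

The job is handed in at 22 s, with the cup standing on the peg and the nut off its neck, still held in the gripper.

- **Cup:** I lifted it straight out of the nut, lowered it onto the peg until the shoulder pushed back at about 24 N, eased off and let go. The side camera then put its floor at about 0.118 m and its axis within 1 mm of the peg's.
- **Nut:** Turning it counter-clockwise met 0.57 N m after about 12°, so the thread is left-handed. I turned it about 91° clockwise from where I gripped it. It climbed about 3.5 mm and lifted off freely.
- **At hand-in:** The nut is about 96 mm above its seat, gripped at 50.5 mm, with the arm still. The neck is bare.
- **Mismatch:** Both cameras showed the fingertips about 37 mm farther back than the tool frame states. My first close on the cup therefore shut above its rim, touching nothing. I measured the tips and worked with the corrected height.
- **Not checked:** I looked for disturbed objects only in the last side-camera crops. The things visible there looked untouched; I did not compare the whole worktop before and after.

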